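Sort two pivot housings and grease the passed one

TASK

Sort the two suspension pivot housings by their tags: set the red-tagged one flat in the red reject nest and the green-tagged one flat in the green greasing nest, let go of both, and leave the other things where they are. Then take the grease coupler from its stand, press it squarely onto the green-tagged housing's tilted nipple, straight along the nipple's axis, until it snaps down, and finish still gripping the coupler and holding it pressed down against the spring.

Things in the scene. Friction and masses are not known exactly. Their poses are not given: they have to be found in the camera images.
- green_housing_mid (a point): Middle of the loose green-tagged housing (0.4 kg), an aluminium block 90 (x) x 44 (y) x 30 mm high; the point is 15 mm above its underside, z up. On top: a flat green tag near the +x end and, in the middle, a brass nipple leaning 20 degrees towards the -x end, its head up to 64 mm above the underside. Grip it across its 44 mm width, half-way along, the nipple between the fingers.
- nipple_tip (a point): Centre of the flat top of the brass nipple on the green-tagged housing; z points outwards along the nipple's axis (20 degrees from upright). Button head 16 mm in diameter, 8 mm tall, top edge bevelled, on a 9 mm stem; unpressed, the top is 33 mm along the axis from the housing's top face. The point moves in with the nipple.
- nipple (a joint): How far the green housing's nipple is pressed in along its axis, m: 0 = out, 0.008 = hard stop. Sprung: starts to move at 5 N, resists with up to 11 N at 2 mm, snaps through after 4 mm (force falls to about 5 N near 6 mm), reaches the stop at 11 N. Over 0.006 is snapped down. It springs back out if let go.
- pass_nest_floor (a point): Centre of the green nest's floor, 8 mm above the bench, x along its length, z up. Fixed green plate 126 x 92 mm with steel stops 14 mm tall around a pocket of 96 (x) x 49 (y) mm: one amid each end, one near each end of the long sides, whose middle 62 mm is open for fingers. The housing fits either way round; with its x along the nest's x the nipple leans towards the robot.
- coupler_grip (a point): Grip point of the loose grease coupler (0.16 kg), on its axis 62 mm above its mouth; z along its axis, away from the mouth. Orange square grip 24 x 24 mm, faces along its x and y, from 35 to 97 mm above the mouth, a thin steel stub on top (to 102 mm); below it a dark steel cup 34 to 40 mm across, 30 mm tall. It starts upright, mouth down, in its stand.
- coupler_mouth (a point): Centre of the coupler's mouth (its lower rim plane); z points up along the coupler's axis. The bore is 19 mm in diameter and 12 mm deep from the mouth to its flat floor, and flares to about 25 mm at the mouth; the nipple's top meets the bore floor.
- stand_hole0 (a point): Centre of the mouth of the stand's hole, 24 mm above the bench. The stand is a fixed grey block 75 x 75 x 24 mm; its hole is 46 mm wide and 18 mm deep, and the coupler stands in it on its rim.
- reject_nest_floor (a point): Centre of the floor of the red nest (for the reject), fixed; same sizes, stops and axes as the green nest. Either way round is fine.
- red_housing_mid (a point): Middle of the loose red-tagged housing (reject, 0.4 kg): same sizes, axes and nipple as the green-tagged one, with a red tag; grip it the same way.
- bearing: Bystander: steel bearing ring, 48 mm across, 14 mm tall; origin at the centre of its underside.
- driver: Bystander: screwdriver with a yellow handle, 190 mm long, lying on the bench along its x, handle to -x.
- tub: Bystander: closed white grease tub with blue cap, 72 mm across, 70 mm tall; origin at the centre of its underside.
Mind the look-alikes: they are no part of the job. Leave any blue, pink or turquoise look-alike of the part that bears red_housing_mid alone.

How it is judged:
On the way, in this order (a step that is already met when the one before it is completed fails the run):
1. both housings lie flat in their nests, let go (x of green_housing_mid in the frame of pass_nest_floor between -0.005 and 0.005 m and y of green_housing_mid in the frame of pass_nest_floor between -0.005 and 0.005 m and z of green_housing_mid in the frame of pass_nest_floor below 0.018 m and angle between each of green_housing_mid, red_housing_mid's own z axis and vertical below 0.06 rad and angle between the x axis of green_housing_mid and the x axis of pass_nest_floor, either way round below 0.12 rad and x of red_housing_mid in the frame of reject_nest_floor between -0.005 and 0.005 m and y of red_housing_mid in the frame of reject_nest_floor between -0.005 and 0.005 m and z of red_housing_mid in the frame of reject_nest_floor below 0.018 m and angle between the x axis of red_housing_mid and the x axis of reject_nest_floor, either way round below 0.12 rad and contact force between each of the arm, the fingers and green_housing below 0.5 N and contact force between each of the arm, the fingers and red_housing below 0.5 N and linear speed of each of green_housing, red_housing below 0.02 m/s), for 0.2 s.
2. the coupler, gripped and square, has snapped the nipple down (x of green_housing_mid in the frame of pass_nest_floor between -0.005 and 0.005 m and y of green_housing_mid in the frame of pass_nest_floor between -0.005 and 0.005 m and z of green_housing_mid in the frame of pass_nest_floor below 0.018 m and angle between each of green_housing_mid, red_housing_mid's own z axis and vertical below 0.06 rad and angle between the x axis of green_housing_mid and the x axis of pass_nest_floor, either way round below 0.12 rad and x of red_housing_mid in the frame of reject_nest_floor between -0.005 and 0.005 m and y of red_housing_mid in the frame of reject_nest_floor between -0.005 and 0.005 m and z of red_housing_mid in the frame of reject_nest_floor below 0.018 m and angle between the x axis of red_housing_mid and the x axis of reject_nest_floor, either way round below 0.12 rad and value of joint nipple above 0.006 m and angle between the z axis of coupler_grip and the z axis of nipple_tip, either way round below 0.14 rad and x of coupler_mouth in the frame of nipple_tip between -0.005 and 0.005 m and y of coupler_mouth in the frame of nipple_tip between -0.005 and 0.005 m and z of coupler_mouth in the frame of nipple_tip below -0.008 m and contact force between coupler and green_housing above 2.5 N and contact force between the fingers and coupler above 3 N), for 0.2 s.
At the end, for the whole second after the job is handed in: Both housings flat in their nests (within 5 mm); nipple pressed in over 6 mm by the gripped coupler, its axis within 0.14 rad (8 degrees) of the nipple's, mouth centred within 5 mm and 8 mm past the nipple's top, pushing 2.5 to 45 N; the robot does not touch the housings (all of step 2 and contact force between coupler and green_housing below 45 N and contact force between each of the arm, the fingers and green_housing below 0.5 N and contact force between each of the arm, the fingers and red_housing below 0.5 N); the arm keeps its last pose, push and grip.
It fails at once if the bearing is disturbed (moved more than 25 mm) (distance of bearing from where it was at the start of the episode above 0.025 m).
It fails at once if the driver is disturbed (moved more than 25 mm) (distance of driver from where it was at the start of the episode above 0.025 m).
It fails at once if the tub is disturbed (moved more than 25 mm) (distance of tub from where it was at the start of the episode above 0.025 m).
It also fails if it takes over 61 s, if anything falls off the work surface, if the arm or the gripper's body presses on something with over 40 N, if the wrist force passes 120 N, or if a joint passes its speed limit or range.

ROBOT

A 6-joint arm with a two-finger parallel gripper is mounted at the origin on the work surface. World frame = base frame: x ahead of the robot, y to its left, z up, the work surface at z = 0. Lengths are in m, angles in rad, forces in N, time in s.
With the tool pointing down it reaches from about 0.425 to 0.95 m from the base axis. Payload 3.5 kg.
Tool frame: the origin (TCP) lies midway between the tips of the shut fingers; the grasp point (between the pads) lies 19 mm behind it; z points along the fingers, y is the direction in which the jaws open and shut (so a half turn about z gives the same grasp; the last joint's range is limited). The gripper opens to 85 mm and grips with 20 to 120 N. Pads are 22 mm wide; open, the fingers measure 114 mm over their backs; the gripper's body (76 mm by 85 mm) begins 54 mm behind the grasp point. The pads swing forward as they close: fully open they stand 13 mm farther back than shut.
Start: joints at [1.107, 0.286, 1.577, -0, 1.279, -0.15], TCP at [0.208, 0.642, 0.231] pointing down, gripper open.
Joint ranges: [-2.77, 2.77], [-0.9, 2.22], [0.21, 2.48], [-1.53, 4.67], [0.24, 2.81], [-2.84, 2.84]. Speed limits (rad/s): [2.79, 2.79, 3.14, 3.14, 3.14, 3.14].

INTERFACE

Orientations are given as a unit quaternion [x, y, z, w].
In Python, from plant import ctrl gives the robot as it stands.
- The arm moves only by the tool apply_moves, never from a script. Its argument "moves" is a list that holds one entry, the list of rows, each a list of 7 numbers: the shift along the tool's x, y, z in m, then the turn, a rotation vector about the tool's x, y, z in degrees, then the gripper's target within -1 to 1 (shut at 1, half-way at 0, fully open at -1). In form: [[[tx, ty, tz, ax, ay, az, hand], ...]]. A call has 1 to 12 rows; each row shifts and turns the pose as measured when the row begins, along the tool's axes as they then stand; what a row does not reach is not made up. A row lasts 1/10 s, in which the tool goes at most 50 mm and 8.59 degrees, less where a joint would pass 70% of its speed; a pose out of reach is approached as far as the arm can. A call with a gripper value outside its range is refused whole. The fingers move at their own pace and stop on an object; "force" is the grip in N (left out, the last holds). Time passes only in rows, so rows that do not move let the fingers close. It gives the time, the measured TCP pose, the force and the opening at its end, in the units of the state.
- ctrl.get_state(): the state, without advancing time (a new reading comes with each control period).
- ctrl.read_camera(name): name is "scene" or "top"; returns the picture (420x560x3 uint8, red, green, blue); there is no depth.
- ctrl.get_calibration(name): a dict with "camera_matrix" (3x3 intrinsics, pixels), "cam_to_world" (4x4, takes a point from camera to world coordinates). Camera axes: x right, y up, looking along -z (the intrinsics and any distortion apply to the point x, -y, -z); pixel columns grow to the right and rows downward; lengths in m; the calibration is good to about 2 mm. A picture is of the moment at which its call begins. get_calibration takes no time and is no camera call.
- ctrl.sign_off(): hands the job in, once; it reports no verdict.
The state is a dict: "time": time; "qpos": joint angles; "dq": joint speeds; "joint_efforts": joint torques, N m; "eef_pos": TCP position; "tcp_rot": TCP orientation; "contact_force": force on the tool from outside, world axes, zero at the start; "wrist_torque": the same for the moment, N m; "opening": opening from 0.0 (shut) to 1.0 (fully open).
Only numpy, scipy, OpenCV 4.12 (cv2) and the standard library are available. Lean on these libraries where they do the work, as an engineer would, in place of code of your own. Each camera call takes 0.05 s, during which the arm holds its last target. There are 200 camera calls.

## Working session

There is one attempt and no reset: what is moved stays moved. The work goes in short steps, Python scripts to look and compute and a tool call to move; the robot and the scene stay as the last step left them, time stands still between calls to the robot, and variables do not carry over. Pictures are saved under pics/ and viewed, about 8 in all and at most 12, crops included, and the job is handed in when it is done.

Besides the shell and the picture viewer there is one more tool, called in YAML: its name, and indented under it one key for each argument. apply_moves: Moves the arm, as the interface text tells. Its arguments: {"type":"object","properties":{"moves":{"type":"array","items":{"type":"array","items":{"type":"array","items":{"type":"number"}}}},"force":{"type":"number"}},"required":["moves"]}

```bash
ls; mkdir -p pics; python3 - <<'E'
from plant import ctrl
import cv2, numpy as np
np.set_printoptions(precision=4,suppress=True)
for n in("scene","top"):
    im=ctrl.read_camera(n); cv2.imwrite(f"pics/{n}0.png",im[:,:,::-1])
    c=ctrl.get_calibration(n); print(n,c)
s=ctrl.get_state(); print(s)
E
```

```text
pics
scene {'camera_matrix': array([[416.2198,   0.    , 279.5913],
       [  0.    , 416.2198, 204.3696],
       [  0.    ,   0.    ,   1.    ]]), 'cam_to_world': array([[-0.2487, -0.5632,  0.788 ,  1.3563],
       [ 0.9685, -0.1541,  0.1955,  0.2475],
       [ 0.0113,  0.8119,  0.5837,  0.6879],
       [ 0.    ,  0.    ,  0.    ,  1.    ]])}
top {'camera_matrix': array([[489.2379,   0.    , 270.4917],
       [  0.    , 489.2379, 215.5847],
       [  0.    ,   0.    ,   1.    ]]), 'cam_to_world': array([[ 0.0134,  0.9988, -0.0475,  0.4817],
       [-0.9998,  0.0139,  0.0119,  0.0459],
       [ 0.0125,  0.0473,  0.9988,  1.3032],
       [ 0.    ,  0.    ,  0.    ,  1.    ]])}
{'time': 0.1, 'qpos': array([ 1.107 ,  0.2871,  1.5781,  0.    ,  1.2786, -0.15  ]), 'dq': array([ 0.0013, -0.0009, -0.005 , -0.0008, -0.0003,  0.0004]), 'joint_efforts': array([  0.0017, -40.7296, -29.3699,  -0.0001,   0.0034,   0.    ]), 'eef_pos': array([0.208 , 0.6415, 0.23  ]), 'tcp_rot': array([ 0.1562,  0.9877, -0.001 , -0.0003]), 'contact_force': array([ 0.0867, -0.7717,  1.3634]), 'wrist_torque': array([-0.0022,  0.051 , -0.0303]), 'opening': 1.0010085958647752}
```

View pics/scene0.png

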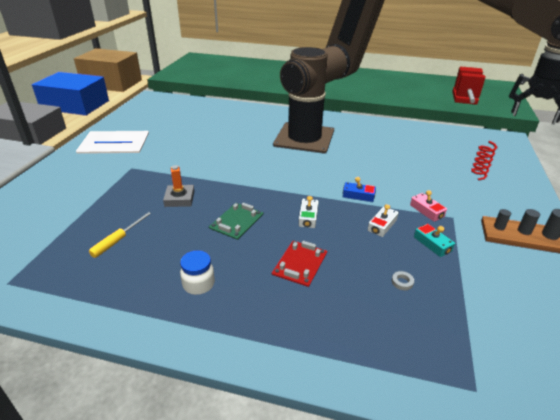

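View pics/top0.png

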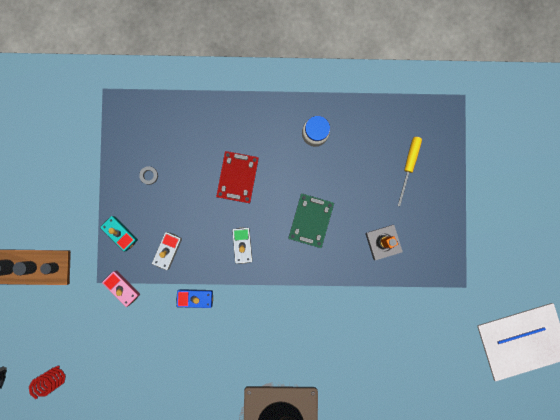

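Candidates for the housings are:

| Part | Top view | Scene view | Choice |
|---|---|---|---|
| Aluminium, green tag | (242,246) | (309,213) | green housing |
| Aluminium, red tag | (167,251) | (383,220) | red housing |
| Blue, red tag | (195,299) | – | look-alike, leave alone |
| Pink | (120,289) | – | look-alike, leave alone |
| Turquoise | (118,233) | – | look-alike, leave alone |

The other things in the top view are the red nest (238,178), green nest (311,220), stand and coupler (385,242), ring (148,175), tub (317,129) and driver (410,170).

Next I measure from both views.

```bash
cat > h.py <<'E'
import cv2, numpy as np
from plant import ctrl
np.set_printoptions(precision=4,suppress=True)
def ray(n,uv):
    c=ctrl.get_calibration(n); K=c["camera_matrix"]; T=c["cam_to_world"]
    d=np.array([(uv[0]-K[0,2])/K[0,0],-(uv[1]-K[1,2])/K[1,1],-1.])
    d=T[:3,:3]@d; return T[:3,3],d/np.linalg.norm(d)
def plane(n,uv,z):
    o,d=ray(n,uv); return o+d*(z-o[2])/d[2]
def tri(a,b):   # top uv, scene uv
    (o1,d1),(o2,d2)=ray("top",a),ray("scene",b)
    t=np.linalg.lstsq(np.c_[d1,-d2],o2-o1,rcond=None)[0]
    p,q=o1+t[0]*d1,o2+t[1]*d2; return (p+q)/2,np.linalg.norm(p-q)
def project(n,p):
    c=ctrl.get_calibration(n); T=np.linalg.inv(c["cam_to_world"]); q=T[:3,:3]@p+T[:3,3]
    v=c["camera_matrix"]@np.array([q[0],-q[1],-q[2]]); return v[:2]/v[2]
def comp(mask,near):
    m=cv2.morphologyEx(mask.astype(np.uint8),cv2.MORPH_CLOSE,np.ones((3,3)))
    cs,_=cv2.findContours(m,cv2.RETR_EXTERNAL,cv2.CHAIN_APPROX_NONE)
    cs=[c for c in cs if cv2.contourArea(c)>6]
    return min(cs,key=lambda c:np.linalg.norm(c.reshape(-1,2).mean(0)-near))
def hull(c):
    h=cv2.convexHull(c); m=cv2.moments(h); return h,np.array([m['m10'],m['m01']])/m['m00']
E
cat > m1.py <<'E'
from h import *
im={n:ctrl.read_camera(n) for n in("top","scene")}
hsv={n:cv2.cvtColor(im[n],cv2.COLOR_RGB2HSV).astype(int) for n in im}
def win(n,near,r):
    m=np.zeros(im[n].shape[:2],bool); x,y=map(int,near); m[y-r:y+r,x-r:x+r]=1; return m
res={}
for name,t,s,rt,rs,k in [("green_h",(242,246),(309,213),24,22,'h'),("red_h",(167,251),(383,220),24,22,'h'),("red_nest",(238,178),(300,262),36,36,'n'),("green_nest",(311,220),(237,219),36,32,'n'),("stand",(384,242),(179,195),26,18,'s')]:
    out={}
    for n,near,r in(("top",t,rt),("scene",s,rs)):
        H,S,V=[hsv[n][...,i] for i in range(3)]
        bg=(H>95)&(H<125)&(S>60)          # blue-ish mat / bench
        m=~bg&win(n,near,r)&(V>45)
        c=comp(m,near); h,cen=hull(c); out[n]=cen
        if n=="top":
            z={'h':.015,'n':.004,'s':.012}[k]
            P=np.array([plane(n,p[0],z)[:2] for p in h],np.float32)
            (cx,cy),(w,l),a=cv2.minAreaRect(P); box=cv2.boxPoints(cv2.minAreaRect(P))
            e=max((box[1]-box[0],box[2]-box[1]),key=np.linalg.norm)
            print(name,"rect",np.array([cx,cy]),"size",sorted((w,l)),"ang",np.degrees(np.arctan2(e[1],e[0]))%180,"hullcen",plane(n,cen,z))
        cv2.drawContours(im[n],[h],-1,(255,255,0),1)
    print("   uv",out,"tri",*tri(out["top"],out["scene"]))
a=cv2.resize(im["top"][140:310,140:420],None,fx=2.8,fy=2.8,interpolation=cv2.INTER_NEAREST)
cv2.imwrite("pics/c1.png",a[:,:,::-1])
b=cv2.resize(im["scene"][150:290,150:430],None,fx=2.8,fy=2.8,interpolation=cv2.INTER_NEAREST)
cv2.imwrite("pics/c2.png",b[:,:,::-1])
E
python3 m1.py
```

```text
green_h rect [0.4644 0.1051] size [0.047974590212106705, 0.09572333842515945] ang 6.074682 hullcen [0.464 0.105 0.015]
   uv {'top': array([241.7955, 245.1886]), 'scene': array([308.2655, 211.655 ])} tri [0.4639 0.1054 0.0178] 0.0011776100675686488
red_h rect [0.4475 0.3015] size [0.05027003586292267, 0.09715957939624786] ang 158.0036 hullcen [0.4469 0.3018 0.015 ]
   uv {'top': array([166.5185, 250.7494]), 'scene': array([382.8415, 220.0461])} tri [0.4469 0.3023 0.0165] 0.0014538113015706209
red_nest rect [0.6458 0.121 ] size [0.09516902267932892, 0.13012467324733734] ang 169.80196 hullcen [0.6455 0.1212 0.004 ]
   uv {'top': array([236.9852, 176.8755]), 'scene': array([299.8182, 262.3633])} tri [0.6456 0.1219 0.0021] 0.0011162520301228873
green_nest rect [ 0.5325 -0.077 ] size [0.09262329339981079, 0.12630102038383484] ang 164.83292 hullcen [ 0.5323 -0.0769  0.004 ]
   uv {'top': array([310.8001, 220.3369]), 'scene': array([236.0247, 219.7869])} tri [ 0.5322 -0.0766  0.004 ] 0.0005926722534074363
stand rect [ 0.4769 -0.2695] size [0.07890747487545013, 0.08099440485239029] ang 107.610596 hullcen [ 0.4769 -0.2694  0.012 ]
   uv {'top': array([383.6465, 242.186 ]), 'scene': array([178.2728, 192.6974])} tri [ 0.477  -0.2675  0.021 ] 0.0005836085273008193
```

View pics/c1.png

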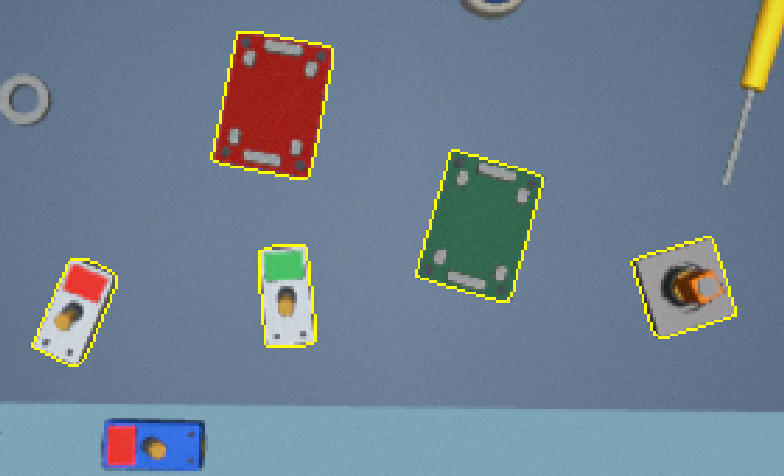

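View pics/c2.png

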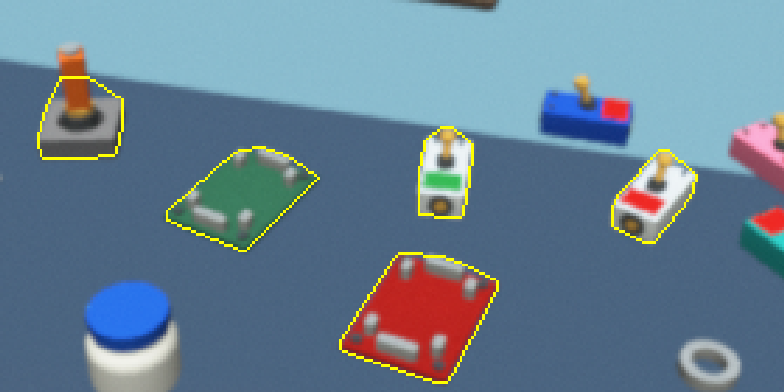

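Contours fit well. The triangulated heights agree with the text to within 3 mm (red 16.5 and green 17.8 mm against 15, nests 2–4 mm against 4), so the two white blocks are the right housings. I take the red one first.

```bash
cat > p.py <<'E'
import sys; from h import *
from scipy.spatial.transform import Rotation as R, Slerp
def target(az,tilt=0,taz=0):
    a=np.radians(az); y=np.array([np.cos(a),np.sin(a),0]); z=np.array([0,0,-1.]); Rt=np.c_[np.cross(y,z),y,z]
    return Rt
def plan(pos,Rt,vmax=.045,amax=7.5,rows=True):
    s=ctrl.get_state(); p=s["eef_pos"]; R0=R.from_quat(s["tcp_rot"]); R1=R.from_matrix(Rt)
    ang=np.degrees((R0.inv()*R1).magnitude()); d=np.linalg.norm(pos-p)
    n=max(1,int(np.ceil(max(d/vmax,ang/amax))))
    print("t",round(s["time"],2),"at",p,"d",d,"ang",ang,"open",s["opening"],"F",s["contact_force"],"n",n)
    sl=Slerp([0,1],R.concatenate([R0,R1]))
    for i in range(n):
        A,B=sl(i/n),sl((i+1)/n)
        print(np.round(A.inv().apply((pos-p)/n),3).tolist(),np.round((A.inv()*B).as_rotvec(degrees=True),1).tolist())
if __name__=="__main__":
    a=list(map(float,sys.argv[1:])); plan(np.array(a[:3]),target(a[3]))
E
python3 p.py .447 .302 .12 68
```

```text
t 0.2 at [0.2081 0.6417 0.2305] d 0.42969405482707973 ang 4.019136947706367 open 0.9959641192118249 F [0.2844 0.5454 0.2968] n 10
[-0.033, -0.025, 0.011] [-0.0, -0.0, 0.4]
[-0.033, -0.025, 0.011] [-0.0, -0.0, 0.4]
[-0.034, -0.024, 0.011] [-0.0, -0.0, 0.4]
[-0.034, -0.024, 0.011] [-0.0, -0.0, 0.4]
[-0.034, -0.024, 0.011] [-0.0, -0.0, 0.4]
[-0.034, -0.024, 0.011] [-0.0, -0.0, 0.4]
[-0.034, -0.024, 0.011] [-0.0, -0.0, 0.4]
[-0.034, -0.023, 0.011] [-0.0, -0.0, 0.4]
[-0.035, -0.023, 0.011] [-0.0, -0.0, 0.4]
[-0.035, -0.023, 0.011] [-0.0, -0.0, 0.4]
```

apply_moves:
  moves:
    - [[-0.033,-0.025,0.011,0,0,0.4,-1],[-0.033,-0.025,0.011,0,0,0.4,-1],[-0.034,-0.024,0.011,0,0,0.4,-1],[-0.034,-0.024,0.011,0,0,0.4,-1],[-0.034,-0.024,0.011,0,0,0.4,-1],[-0.034,-0.024,0.011,0,0,0.4,-1],[-0.034,-0.024,0.011,0,0,0.4,-1],[-0.034,-0.023,0.011,0,0,0.4,-1],[-0.035,-0.023,0.011,0,0,0.4,-1],[-0.035,-0.023,0.011,0,0,0.4,-1]]
  force: 40

```text
time: 1.2
eef_pos: [0.4526, 0.2947, 0.117]
tcp_rot: [0.187, 0.982, 0.002, 0.001]
contact_force: [0.7, -0.3, -0.1]
opening: 1.005
```

```bash
python3 p.py .447 .302 .08 68
```

```text
t 1.2 at [0.4526 0.2947 0.117 ] d 0.03815379471056695 ang 0.5521745149366255 open 1.005482100275315 F [ 0.6576 -0.2771 -0.1149] n 1
[0.008, 0.005, 0.037] [0.3, 0.0, 0.5]
```

apply_moves:
  moves:
    - [[0.008,0.005,0.037,0.3,0,0.5,-1],[0,0,0,0,0,0,-1]]

```text
time: 1.4
eef_pos: [0.4499, 0.297, 0.0782]
tcp_rot: [0.196, 0.981, -0.001, 0.0]
contact_force: [-1.0, 0.1, -1.6]
opening: 0.997
```

```bash
python3 p.py .447 .302 .003 68
python3 - <<'E'
from h import *
im=ctrl.read_camera("scene"); a=cv2.resize(im[150:270,310:470],None,fx=4,fy=4,interpolation=cv2.INTER_CUBIC)
cv2.imwrite("pics/c3.png",a[:,:,::-1])
E
```

```text
t 1.4 at [0.4499 0.297  0.0782] d 0.0753784724322629 ang 0.5720090365842588 open 0.996962468462662 F [-0.9926  0.0596 -1.607 ] n 2
[0.002, 0.002, 0.038] [-0.1, 0.0, -0.3]
[0.002, 0.002, 0.038] [-0.1, 0.0, -0.3]
```

View pics/c3.png

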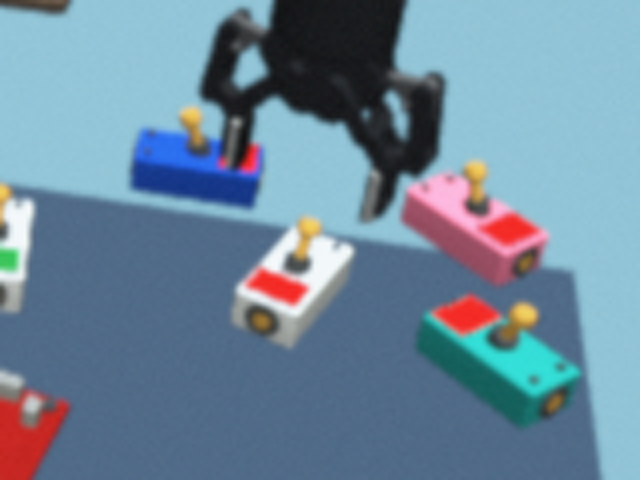

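The crop shows the open jaws straddling the aluminium red-tagged housing. The pink, turquoise and blue ones are clear of the fingers. I correct in xy while descending.

apply_moves:
  moves:
    - [[0.004,0.004,0.03,0,0,-0.5,-1],[0.001,0.001,0.02,0,0,0,-1],[0,0,0,0,0,0,-1]]

```text
time: 1.75
eef_pos: [0.4545, 0.3082, 0.0372]
tcp_rot: [0.189, 0.982, 0.004, 0.008]
contact_force: [0.0, -0.6, 0.1]
opening: 0.996
```

```bash
python3 p.py .447 .302 .003 68
```

```text
t 1.75 at [0.4545 0.3082 0.0372] d 0.03554044857121203 ang 1.033425235459266 open 0.995905607911108 F [ 0.0008 -0.6374  0.0595] n 1
[0.005, -0.009, 0.034] [0.6, 0.8, 0.3]
```

apply_moves:
  moves:
    - [[0,0,0,0,0,0,-1]]

```text
time: 1.85
eef_pos: [0.4553, 0.3092, 0.039]
tcp_rot: [0.188, 0.982, 0.004, 0.009]
contact_force: [-0.4, 0.3, 0.9]
opening: 0.997
```

apply_moves:
  moves:
    - [[0.004,-0.006,0,0,0,0,-1]]

```text
time: 1.95
eef_pos: [0.4507, 0.3062, 0.0411]
tcp_rot: [0.187, 0.982, 0.005, 0.011]
contact_force: [-0.7, 0.1, 0.3]
opening: 0.999
```

apply_moves:
  moves:
    - [[0,0,0,0,0,0,-1]]

```text
time: 2.05
eef_pos: [0.4505, 0.3063, 0.0424]
tcp_rot: [0.187, 0.982, 0.006, 0.011]
contact_force: [0.4, 0.2, -0.5]
opening: 1.004
```

```bash
python3 p.py .447 .302 .003 68
```

```text
t 2.05 at [0.4505 0.3063 0.0424] d 0.03982739428268197 ang 1.498696853627446 open 1.0035674320384311 F [ 0.3528  0.1638 -0.5097] n 1
[0.002, -0.006, 0.039] [0.9, 1.1, 0.5]
```

apply_moves:
  moves:
    - [[0.002,-0.006,0.02,1,1.1,0.5,-1]]

```text
time: 2.15
eef_pos: [0.4499, 0.3033, 0.0265]
tcp_rot: [0.191, 0.982, 0.002, 0.004]
contact_force: [0.8, -0.2, -0.4]
opening: 0.999
```

```bash
python3 p.py .447 .302 .003 68
```

```text
t 2.15 at [0.4499 0.3033 0.0265] d 0.02370330114936632 ang 0.4599180907341582 open 0.9991654570995886 F [ 0.7522 -0.2451 -0.3527] n 1
[0.002, -0.002, 0.023] [0.3, 0.4, -0.0]
```

apply_moves:
  moves:
    - [[0.003,-0.003,0.019,0.4,0.5,0,-1]]

```text
time: 2.25
eef_pos: [0.447, 0.302, 0.0083]
tcp_rot: [0.191, 0.982, -0.0, -0.0]
contact_force: [0.0, 0.5, 0.0]
opening: 0.995
```

```bash
python3 p.py .447 .302 .003 68
```

```text
t 2.25 at [0.447  0.302  0.0083] d 0.005347910858562376 ang 0.03872136436657797 open 0.9948652959581841 F [0.0229 0.4928 0.0143] n 1
[0.0, 0.0, 0.005] [-0.0, -0.0, -0.0]
```

apply_moves:
  moves:
    - [[0,0,0.004,0,0,0,0],[0,0,0.001,0,0,0,1],[0,0,0.001,0,0,0,1],[0,0,0,0,0,0,1],[0,0,0,0,0,0,1]]

```text
time: 2.75
eef_pos: [0.4465, 0.3022, 0.001]
tcp_rot: [0.191, 0.982, 0.0, -0.0]
contact_force: [0.7, 0.4, -2.1]
opening: 0.51
```

```bash
python3 p.py .447 .302 .06 68
```

```text
t 2.75 at [0.4465 0.3022 0.001 ] d 0.05896352640722669 ang 0.05809580809273661 open 0.5095886629306524 F [ 0.665   0.3703 -2.1305] n 2
[-0.0, 0.0, -0.029] [-0.0, -0.0, -0.0]
[-0.0, 0.0, -0.029] [-0.0, -0.0, -0.0]
```

apply_moves:
  moves:
    - [[0,0,-0.015,0,0,0,1],[0,0,-0.025,0,0,0,1],[0,0,-0.025,0,0,0,1]]
  force: 60

```text
time: 3.05
eef_pos: [0.4413, 0.2998, 0.0634]
tcp_rot: [0.191, 0.982, -0.004, -0.007]
contact_force: [0.4, 0.4, -3.5]
opening: 0.504
```

```bash
python3 p.py .6457 .1213 .07 79.8
```

```text
t 3.05 at [0.4413 0.2998 0.0634] d 0.27143372839548546 ang 11.846770315659603 open 0.5036328275504636 F [ 0.3942  0.3592 -3.5047] n 7
[-0.037, -0.013, -0.001] [-0.1, -0.1, -1.7]
[-0.036, -0.014, -0.001] [-0.1, -0.1, -1.7]
[-0.036, -0.015, -0.001] [-0.1, -0.1, -1.7]
[-0.035, -0.016, -0.001] [-0.1, -0.1, -1.7]
[-0.035, -0.017, -0.001] [-0.1, -0.1, -1.7]
[-0.034, -0.018, -0.001] [-0.1, -0.1, -1.7]
[-0.034, -0.019, -0.001] [-0.1, -0.1, -1.7]
```

apply_moves:
  moves:
    - [[-0.037,-0.013,-0.001,-0.2,-0.2,-1.7,1],[-0.036,-0.014,-0.001,-0.1,-0.1,-1.7,1],[-0.036,-0.015,-0.001,-0.1,-0.1,-1.7,1],[-0.035,-0.016,-0.001,-0.1,-0.1,-1.7,1],[-0.035,-0.017,-0.001,-0.1,-0.1,-1.7,1],[-0.034,-0.018,-0.001,-0.1,-0.1,-1.7,1],[-0.018,-0.009,0,0,0,-1,1]]

```text
time: 3.75
eef_pos: [0.6358, 0.1311, 0.0772]
tcp_rot: [0.086, 0.996, 0.002, 0.001]
contact_force: [-0.5, 0.6, -3.6]
opening: 0.504
```

```bash
python3 p.py .6457 .1213 .055 79.8
```

```text
t 3.75 at [0.6358 0.1311 0.0772] d 0.026250383287245688 ang 0.4032528491421212 open 0.5043610250834681 F [-0.4705  0.552  -3.6381] n 1
[-0.011, -0.008, 0.022] [0.2, 0.1, 0.3]
```

apply_moves:
  moves:
    - [[-0.011,-0.008,0.022,0.2,0.1,0.3,1]]

```text
time: 3.85
eef_pos: [0.6494, 0.1199, 0.0595]
tcp_rot: [0.09, 0.996, 0.001, 0.004]
contact_force: [-0.2, 0.4, -3.5]
opening: 0.507
```

```bash
python3 p.py .6457 .1213 .04 79.8
```

```text
t 3.85 at [0.6494 0.1199 0.0595] d 0.019896702971955345 ang 0.521789505976715 open 0.5074352871754291 F [-0.2332  0.4251 -3.5161] n 1
[0.004, 0.001, 0.019] [0.1, 0.5, -0.1]
```

apply_moves:
  moves:
    - [[0.004,0.001,0.017,0.1,0.5,-0.1,1]]

```text
time: 3.95
eef_pos: [0.6466, 0.1196, 0.0421]
tcp_rot: [0.09, 0.996, -0.0, -0.0]
contact_force: [0.2, 0.7, -4.0]
opening: 0.502
```

```bash
python3 p.py .6457 .1213 .03 79.8
```

```text
t 3.95 at [0.6466 0.1196 0.0421] d 0.012283187875223568 ang 0.12077480118103784 open 0.5024791959089242 F [ 0.1603  0.7309 -3.9574] n 1
[0.001, 0.002, 0.012] [-0.0, -0.0, -0.1]
```

apply_moves:
  moves:
    - [[0.001,0.002,0.012,0,0,0,1]]

```text
time: 4.05
eef_pos: [0.6448, 0.1216, 0.0289]
tcp_rot: [0.09, 0.996, -0.0, -0.001]
contact_force: [-0.3, -0.5, -4.4]
opening: 0.507
```

```bash
python3 p.py .6457 .1213 .01 79.8
```

```text
t 4.05 at [0.6448 0.1216 0.0289] d 0.018924037845496244 ang 0.22976780660087914 open 0.5068758452761367 F [-0.2715 -0.4876 -4.4023] n 1
[-0.001, -0.0, 0.019] [-0.0, -0.2, -0.2]
```

apply_moves:
  moves:
    - [[-0.001,0,0.009,0,-0.1,-0.1,1],[0,0,0.008,0,0,0,1]]

```text
time: 4.25
eef_pos: [0.6433, 0.1228, 0.0094]
tcp_rot: [0.089, 0.996, -0.0, -0.003]
contact_force: [0.3, -0.7, -3.4]
opening: 0.505
```

```bash
python3 p.py .6457 .1213 .01 79.8
```

```text
t 4.25 at [0.6433 0.1228 0.0094] d 0.0029129212039178663 ang 0.29278930626876104 open 0.5049503711719588 F [ 0.2932 -0.7167 -3.357 ] n 1
[-0.003, -0.001, -0.001] [-0.1, -0.3, 0.0]
```

apply_moves:
  moves:
    - [[-0.002,-0.001,0,0,0,0,1],[0,0,0,0,0,0,-0.6],[0,0,0,0,0,0,-0.6],[0,0,-0.005,0,0,0,-0.6],[0,0,-0.025,0,0,0,-0.6],[0,0,-0.04,0,0,0,-0.6],[0,0,-0.04,0,0,0,-1]]

```text
time: 4.95
eef_pos: [0.6428, 0.1237, 0.1204]
tcp_rot: [0.087, 0.996, -0.001, -0.006]
contact_force: [0.2, 0.3, 0.5]
opening: 0.95
```

```bash
python3 p.py .464 .105 .12 96
```

```text
t 4.95 at [0.6428 0.1237 0.1204] d 0.17982253390575517 ang 16.000980708705214 open 0.950492981420602 F [0.2087 0.3022 0.5413] n 4
[0.043, -0.012, 0.001] [-0.0, -0.2, -4.0]
[0.044, -0.009, 0.0] [-0.0, -0.2, -4.0]
[0.045, -0.006, 0.0] [-0.0, -0.2, -4.0]
[0.045, -0.003, 0.0] [-0.0, -0.2, -4.0]
```

apply_moves:
  moves:
    - [[0.043,-0.012,0.001,0,-0.4,-4,-1],[0.044,-0.009,0,0,-0.2,-4,-1],[0.045,-0.006,0.01,0,-0.2,-4,-1],[0.035,-0.003,0.01,0,-0.2,-4,-1],[0,0,0,0,0,0,-1]]

```text
time: 5.45
eef_pos: [0.4787, 0.1059, 0.1132]
tcp_rot: [-0.058, 0.998, -0.001, 0.019]
contact_force: [-0.5, -0.6, -0.3]
opening: 0.996
```

```bash
python3 m1.py 2>&1 | grep -A1 -E "red_nest|green_h" ; python3 p.py .464 .105 .05 96
python3 - <<'E'
from h import *
t=ctrl.read_camera("top")[130:230,190:290]; s=ctrl.read_camera("scene")[215:305,250:350]
a=cv2.resize(t,(400,400),interpolation=cv2.INTER_CUBIC); b=cv2.resize(s,(400,400),interpolation=cv2.INTER_CUBIC)
cv2.imwrite("pics/c4.png",np.hstack([a,b])[:,:,::-1])
E
```

```text
green_h rect [0.4605 0.1056] size [0.1181151419878006, 0.12350323796272278] ang 91.05647 hullcen [0.4623 0.1049 0.015 ]
   uv {'top': array([241.8251, 245.8613]), 'scene': array([308.1311, 211.7817])} tri [0.4622 0.1051 0.016 ] 0.0005844039996451467
t 5.55 at [0.4845 0.1058 0.1165] d 0.06956499912570792 ang 2.764757891761731 open 0.9991879663966657 F [ 1.0689 -0.2825 -0.0451] n 2
[0.012, 0.001, 0.033] [-0.1, 1.3, 0.3]
[0.011, 0.001, 0.033] [-0.1, 1.3, 0.3]
```

View pics/c4.png

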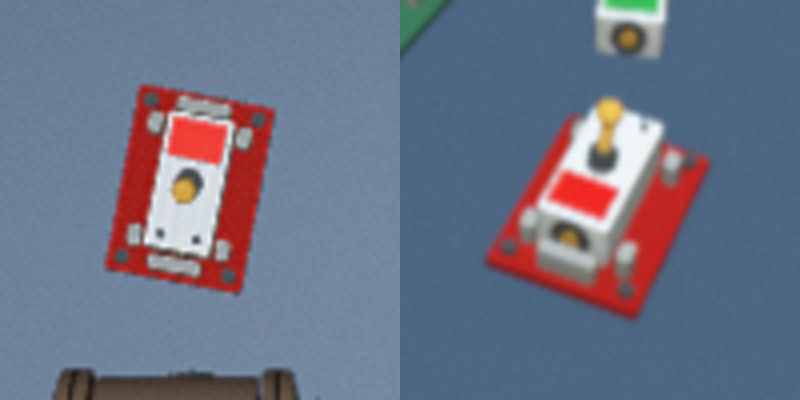

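The red housing lies in its pocket between all six stops, with even gaps in both views, and looks flat. Next is the green one.

apply_moves:
  moves:
    - [[0.019,0.001,0.02,-0.2,2.7,0.6,-1]]

```text
time: 5.75
eef_pos: [0.4731, 0.1046, 0.0999]
tcp_rot: [-0.052, 0.999, -0.001, 0.005]
contact_force: [0.8, 0.4, 0.6]
opening: 0.997
```

```bash
python3 p.py .464 .105 .06 96
```

```text
t 5.75 at [0.4731 0.1046 0.0999] d 0.04088182515286402 ang 0.5795011178587287 open 0.9966721769264606 F [0.8001 0.3615 0.6101] n 1
[0.009, 0.001, 0.04] [-0.1, 0.6, -0.1]
```

apply_moves:
  moves:
    - [[0.009,0.001,0.035,0,0.6,0,-1]]

```text
time: 5.85
eef_pos: [0.4667, 0.1046, 0.066]
tcp_rot: [-0.051, 0.999, -0.001, 0.002]
contact_force: [0.7, -0.4, -0.1]
opening: 1.0
```

```bash
python3 p.py .464 .105 .04 96
```

```text
t 5.85 at [0.4667 0.1046 0.066 ] d 0.02611326983818844 ang 0.27076533337041425 open 0.9997607445485377 F [ 0.7155 -0.4061 -0.1455] n 1
[0.003, 0.001, 0.026] [-0.2, 0.2, -0.1]
```

apply_moves:
  moves:
    - [[0.003,0.001,0.026,-0.2,0.2,0,-1]]

```text
time: 5.95
eef_pos: [0.4628, 0.1051, 0.0378]
tcp_rot: [-0.051, 0.999, 0.0, -0.002]
contact_force: [0.0, 0.3, -0.3]
opening: 1.002
```

```bash
python3 p.py .464 .105 .02 96
```

```text
t 5.95 at [0.4628 0.1051 0.0378] d 0.01782913090563949 ang 0.2719341838267843 open 1.0019936768105877 F [ 0.0278  0.2869 -0.3105] n 1
[-0.001, -0.0, 0.018] [0.0, -0.2, -0.2]
```

apply_moves:
  moves:
    - [[-0.001,0,0.018,0,-0.2,-0.2,-1],[-0.001,0,0.012,0,0,0,-0.5]]

```text
time: 6.15
eef_pos: [0.4619, 0.1052, 0.0022]
tcp_rot: [-0.052, 0.999, 0.001, -0.005]
contact_force: [0.6, 0.1, -0.7]
opening: 0.857
```

```bash
python3 p.py .464 .105 .003 96
```

```text
t 6.15 at [0.4619 0.1052 0.0022] d 0.002243342277691149 ang 0.5837684182926908 open 0.8568807428193214 F [ 0.6212  0.0836 -0.72  ] n 1
[-0.002, -0.0, -0.001] [0.1, -0.6, -0.0]
```

apply_moves:
  moves:
    - [[-0.003,0,0,0,-0.8,0,0.2],[0,0,0,0,0,0,1],[0,0,0,0,0,0,1],[0,0,0,0,0,0,1]]

```text
time: 6.55
eef_pos: [0.4632, 0.1057, -0.0014]
tcp_rot: [-0.051, 0.999, 0.001, -0.003]
contact_force: [-0.1, 0.5, -4.1]
opening: 0.503
```

```bash
python3 p.py .464 .105 .06 96
```

```text
t 6.55 at [ 0.4632  0.1057 -0.0014] d 0.06141434800344116 ang 0.36144137713634883 open 0.5025857610162495 F [-0.1257  0.4605 -4.0859] n 2
[-0.0, -0.0, -0.031] [0.1, -0.1, -0.1]
[-0.0, -0.0, -0.031] [0.1, -0.1, -0.1]
```

apply_moves:
  moves:
    - [[0,0,-0.02,0,0,0,1],[0,0,-0.025,0,0,0,1],[0,0,-0.025,0,0,0,1]]

```text
time: 6.85
eef_pos: [0.4571, 0.1053, 0.0645]
tcp_rot: [-0.051, 0.999, 0.002, -0.01]
contact_force: [0.2, 0.5, -4.5]
opening: 0.502
```

```bash
python3 p.py .5315 -.0767 .065 74.8
```

```text
t 6.85 at [0.4571 0.1053 0.0645] d 0.19660629321108075 ang 21.06743789105899 open 0.5022066364145029 F [ 0.1971  0.5188 -4.4749] n 5
[-0.011, -0.038, -0.0] [0.0, -0.2, 4.2]
[-0.014, -0.037, -0.0] [0.0, -0.2, 4.2]
[-0.017, -0.036, -0.0] [0.0, -0.2, 4.2]
[-0.019, -0.034, -0.0] [0.0, -0.2, 4.2]
[-0.022, -0.033, -0.0] [0.0, -0.2, 4.2]
```

apply_moves:
  moves:
    - [[-0.011,-0.038,0,0,-0.4,4.2,1],[-0.014,-0.037,0,0,-0.3,4.2,1],[-0.017,-0.036,0,0,-0.3,4.2,1],[-0.019,-0.034,0,0,-0.3,4.2,1],[-0.015,-0.02,0,0,-0.2,4.2,1]]

```text
time: 7.35
eef_pos: [0.5273, -0.065, 0.0652]
tcp_rot: [0.135, 0.991, 0.001, 0.004]
contact_force: [1.1, -0.1, -5.7]
opening: 0.499
```

```bash
python3 p.py .5315 -.0767 .055 74.8
```

```text
t 7.35 at [ 0.5273 -0.065   0.0652] d 0.016057528319778754 ang 0.5975952795073539 open 0.4990567604323755 F [ 1.1263 -0.1039 -5.6715] n 1
[-0.007, -0.01, 0.01] [0.2, 0.4, -0.4]
```

apply_moves:
  moves:
    - [[-0.007,-0.009,0.01,0.2,0.4,-0.4,1]]

```text
time: 7.45
eef_pos: [0.5331, -0.0782, 0.0562]
tcp_rot: [0.134, 0.991, -0.001, 0.002]
contact_force: [0.2, 1.0, -5.0]
opening: 0.505
```

```bash
python3 p.py .5315 -.0767 .04 74.8
```

```text
t 7.45 at [ 0.5331 -0.0782  0.0562] d 0.016362115713338402 ang 0.27868317745083754 open 0.5045080371440953 F [ 0.1863  1.0396 -4.9991] n 1
[0.002, 0.001, 0.016] [-0.0, 0.2, -0.2]
```

apply_moves:
  moves:
    - [[0.002,0.001,0.015,0,0.2,-0.2,1]]

```text
time: 7.55
eef_pos: [0.5325, -0.0787, 0.0413]
tcp_rot: [0.133, 0.991, -0.001, 0.001]
contact_force: [0.5, -0.2, -4.9]
opening: 0.503
```

```bash
python3 p.py .5315 -.0767 .03 74.8
```

```text
t 7.55 at [ 0.5325 -0.0787  0.0413] d 0.011509199727556318 ang 0.19533536650524705 open 0.5027800415859646 F [ 0.5367 -0.2477 -4.8531] n 1
[0.002, 0.002, 0.011] [-0.1, 0.2, -0.1]
```

apply_moves:
  moves:
    - [[0.002,0.002,0.011,-0.1,0.2,-0.2,1]]

```text
time: 7.65
eef_pos: [0.5295, -0.0756, 0.0282]
tcp_rot: [0.132, 0.991, 0.001, -0.002]
contact_force: [-0.7, 0.4, -5.8]
opening: 0.507
```

```bash
python3 p.py .5315 -.0767 .008 74.8
```

```text
t 7.65 at [ 0.5295 -0.0756  0.0282] d 0.02036677737516008 ang 0.26139181447730075 open 0.5072861139767502 F [-0.7183  0.4393 -5.7781] n 1
[-0.002, -0.001, 0.02] [0.1, -0.2, 0.1]
```

apply_moves:
  moves:
    - [[-0.003,-0.001,0.009,0.1,-0.2,0.1,1]]

```text
time: 7.75
eef_pos: [0.5302, -0.0759, 0.0171]
tcp_rot: [0.132, 0.991, 0.0, -0.002]
contact_force: [0.7, 0.3, -6.3]
opening: 0.506
```

```bash
python3 p.py .5315 -.0767 .007 74.8
```

```text
t 7.75 at [ 0.5302 -0.0759  0.0171] d 0.010239089996516184 ang 0.25363270776086383 open 0.5055716050380036 F [ 0.685   0.3344 -6.2593] n 1
[-0.002, -0.0, 0.01] [0.0, -0.3, 0.0]
```

apply_moves:
  moves:
    - [[-0.002,0,0.009,0,-0.3,0,1],[-0.001,0,0.001,0,-0.1,0,1]]

```text
time: 7.95
eef_pos: [0.5315, -0.0754, 0.0063]
tcp_rot: [0.131, 0.991, -0.0, -0.002]
contact_force: [-13.8, -2.9, 19.8]
opening: 0.505
```

```bash
python3 p.py .5315 -.0767 .007 74.8
```

```text
t 7.95 at [ 0.5315 -0.0754  0.0063] d 0.0014709824842357878 ang 0.2641987638901329 open 0.5050087840725047 F [-13.7553  -2.8868  19.8073] n 1
[-0.0, -0.001, -0.001] [-0.1, -0.2, 0.2]
```

apply_moves:
  moves:
    - [[0,0,-0.001,0,0,0,1],[0,0,0,0,0,0,-0.6],[0,0,0,0,0,0,-0.6],[0,0,-0.005,0,0,0,-0.6],[0,0,-0.025,0,0,0,-0.6],[0,0,-0.04,0,0,0,-0.6],[0,0,-0.04,0,0,0,-1],[0,0,-0.04,0,0,0,-1]]

```text
time: 8.75
eef_pos: [0.5305, -0.0722, 0.1592]
tcp_rot: [0.129, 0.992, 0.001, -0.004]
contact_force: [-0.3, -0.7, 0.2]
opening: 0.999
```

```bash
cat > m2.py <<'E'
from h import *
im={n:ctrl.read_camera(n) for n in("top","scene")}
def orange(n,near,r):
    h=cv2.cvtColor(im[n],cv2.COLOR_RGB2HSV).astype(int); m=(h[...,0]<14)&(h[...,1]>150)&(h[...,2]>70)
    w=np.zeros_like(m); x,y=near; w[y-r:y+r,x-r:x+r]=1; return m&w
for n,near in(("top",(388,241)),("scene",(177,182))):
    c=comp(orange(n,near,22),near); h,cen=hull(c); print(n,cen,cv2.minAreaRect(h),h.reshape(-1,2).tolist())
t=cv2.resize(im["top"][215:270,355:415],(400,367),interpolation=cv2.INTER_CUBIC); s=cv2.resize(im["scene"][155:210,150:210],(400,367),interpolation=cv2.INTER_CUBIC)
cv2.imwrite("pics/c5.png",np.hstack([t,s])[:,:,::-1])
E
python3 m2.py; python3 p.py .49 -.2 .2 74.8
```

```text
top [388.0394 242.1424] ((387.5, 242.5), (11.0, 13.0), 90.0) [[394, 237], [394, 238], [393, 246], [390, 248], [384, 247], [381, 241], [381, 240], [387, 237]]
scene [176.1799 178.2837] ((176.18917846679688, 178.13511657714844), (19.399080276489258, 7.891151428222656), 80.53767395019531) [[179, 172], [180, 177], [181, 184], [181, 187], [176, 188], [174, 188], [173, 183], [172, 177], [171, 170], [178, 168]]
t 8.85 at [ 0.5353 -0.0737  0.1656] d 0.1384547702659687 ang 0.5584544702691124 open 1.0042965908619441 F [-0.2192 -0.5784  0.9879] n 4
[0.003, -0.033, -0.009] [-0.0, 0.1, 0.1]
[0.003, -0.033, -0.009] [-0.0, 0.1, 0.1]
[0.003, -0.033, -0.009] [-0.0, 0.1, 0.1]
[0.003, -0.033, -0.009] [-0.0, 0.1, 0.1]
```

View pics/c5.png

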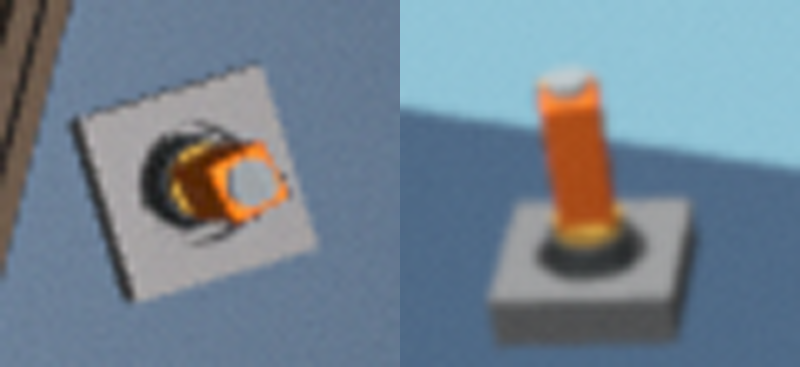

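The stub on the coupler shows as the disc at about top (392.5,241.9) and scene (174.8,166.5). The orange square is aligned with the stand, at about 17.5°/107.5°.

```bash
python3 - <<'E'
from h import *
print("stub",*tri((392.5,241.9),(174.8,166.5)), "top@.108",plane("top",(392.5,241.9),.108))
im={n:ctrl.read_camera(n) for n in("top","scene")}
# grey stub centroid (low saturation, bright) near the seeds
o={}
for n,near in(("top",(392,242)),("scene",(175,166))):
    h=cv2.cvtColor(im[n],cv2.COLOR_RGB2HSV).astype(int); x,y=near
    m=(h[...,1]<70)&(h[...,2]>130); w=np.zeros_like(m); w[y-6:y+6,x-6:x+6]=1
    c=comp(m&w,near); o[n]=hull(c)[1]; print(n,o[n],cv2.contourArea(c))
print("stub",*tri(o["top"],o["scene"]))
E
python3 p.py .475 -.268 .17 17.5
```

```text
stub [ 0.4778 -0.2666  0.1079] 0.0022839417934224873 top@.108 [ 0.4782 -0.2677  0.108 ]
top [393.7744 241.7538] 48.0
scene [175.0269 167.8629] 26.5
stub [ 0.4774 -0.269   0.1034] 0.006296873437653908
t 8.95 at [ 0.5318 -0.0727  0.1595] d 0.20365352375109427 ang 57.68412616986614 open 0.9985614926235388 F [-0.0292  0.5115 -0.9903] n 8
[0.001, -0.025, -0.001] [-0.0, -0.0, 7.2]
[-0.003, -0.025, -0.001] [-0.0, -0.0, 7.2]
[-0.006, -0.025, -0.001] [-0.0, -0.0, 7.2]
[-0.009, -0.024, -0.001] [-0.0, -0.0, 7.2]
[-0.012, -0.023, -0.001] [-0.0, -0.0, 7.2]
[-0.014, -0.021, -0.001] [-0.0, -0.0, 7.2]
[-0.017, -0.019, -0.001] [-0.0, -0.0, 7.2]
[-0.019, -0.017, -0.001] [-0.0, -0.0, 7.2]
```

apply_moves:
  moves:
    - [[0.001,-0.025,-0.001,0,0,7.2,-1],[-0.003,-0.025,-0.001,0,0,7.2,-1],[-0.006,-0.025,-0.001,0,0,7.2,-1],[-0.009,-0.024,-0.001,0,0,7.2,-1],[-0.012,-0.023,-0.001,0,0,7.2,-1],[-0.014,-0.021,0,0,0,7.2,-1],[-0.017,-0.019,0,0,0,7.2,-1],[-0.015,-0.01,0,0,0,7,-1]]

```text
time: 9.75
eef_pos: [0.4678, -0.2604, 0.1499]
tcp_rot: [0.603, 0.797, -0.001, -0.014]
contact_force: [0.0, -0.2, 0.6]
opening: 0.998
```

```bash
cat > m3.py <<'E'
from h import *
im={n:ctrl.read_camera(n) for n in("top","scene")}
W={"top":(311,221,30),"scene":(238,216,26)}; vis=[]
for n,(x,y,r) in W.items():
    h=cv2.cvtColor(im[n],cv2.COLOR_RGB2HSV).astype(int); w=np.zeros(h.shape[:2],bool); w[y-r:y+r,x-r:x+r]=1
    br=(h[...,0]>10)&(h[...,0]<28)&(h[...,1]>110)&(h[...,2]>90)&w
    for c in cv2.findContours(br.astype(np.uint8),0,cv2.CHAIN_APPROX_NONE)[0]: print(n,"brass",cv2.contourArea(c),cv2.boundingRect(c),c.reshape(-1,2).mean(0))
    if n=="top":
        wh=(h[...,1]<60)&(h[...,2]>170)|((h[...,0]>50)&(h[...,0]<75)&(h[...,1]>120)&(h[...,2]>130))
        c=max(cv2.findContours((wh&w).astype(np.uint8),0,cv2.CHAIN_APPROX_NONE)[0],key=cv2.contourArea); hh=cv2.convexHull(c)
        P=np.array([plane(n,p[0],.038)[:2] for p in hh],np.float32); q=cv2.minAreaRect(P); b=cv2.boxPoints(q)
        e=max((b[1]-b[0],b[2]-b[1]),key=np.linalg.norm); print("housing",q,np.degrees(np.arctan2(e[1],e[0])))
    g=im[n][y-r:y+r,x-r:x+r]; vis.append(cv2.resize(g,(400,400),interpolation=cv2.INTER_CUBIC))
cv2.imwrite("pics/c6.png",np.hstack(vis)[:,:,::-1])
E
python3 m3.py; python3 p.py .478 -.2675 .13 17.5
```

```text
top brass 18.0 (310, 220, 5, 6) [312.  222.5]
housing ((0.5326815247535706, -0.0767495185136795), (0.04273271560668945, 0.08864233642816544), 75.24563598632812) -14.754364
scene brass 4.0 (224, 222, 4, 3) [225.5   222.875]
scene brass 20.0 (235, 198, 5, 10) [236.75 202.25]
t 9.85 at [ 0.4679 -0.2609  0.1498] d 0.023195148949100686 ang 2.233952059305251 open 0.9993140926470037 F [ 0.3148  0.0038 -0.1187] n 1
[-0.01, 0.008, 0.019] [-1.1, -1.2, -1.5]
```

View pics/c6.png

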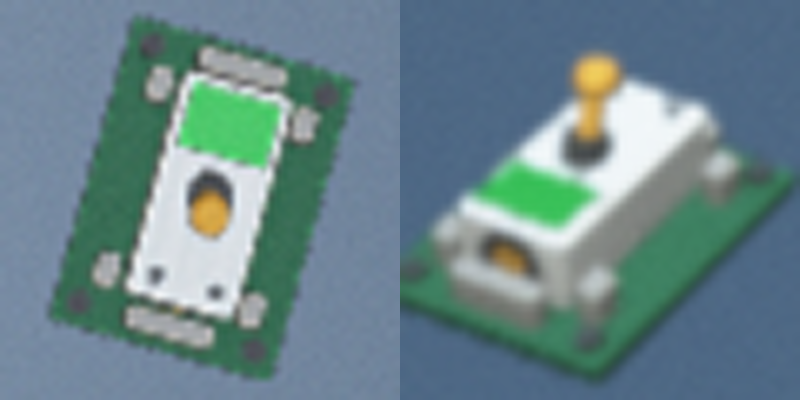

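The green housing sits flat in the pocket, its nipple leaning to the robot. The head is at top (311.9,222.5) and scene (237.2,199.3).

```bash
python3 - <<'E'
from h import *
print("head mid",*tri((311.9,222.5),(237.2,199.3)))
u=np.array([-.3307,.0874,.9397]); tip=np.array([.5327,-.0767,.038])+.033*u
print("tip",tip,"head mid expected",tip-.004*u,project("top",tip-.003*u),project("scene",tip-.003*u))
E
```

```text
head mid [ 0.5242 -0.0733  0.0661] 0.001256878788516923
tip [ 0.5218 -0.0738  0.069 ] head mid expected [ 0.5231 -0.0742  0.0653] [311.983  223.1485] [236.8402 198.9085]
```

apply_moves:
  moves:
    - [[-0.01,0.008,0.02,-1.1,-1.2,-1.5,-1]]

```text
time: 9.95
eef_pos: [0.4789, -0.2687, 0.1308]
tcp_rot: [0.591, 0.807, 0.0, 0.002]
contact_force: [0.4, -0.4, 0.6]
opening: 0.999
```

```bash
python3 p.py .478 -.2675 .1 17.5
```

```text
t 9.95 at [ 0.4789 -0.2687  0.1308] d 0.03079200765491665 ang 0.2556572087228319 open 0.9987421421131292 F [ 0.4084 -0.4226  0.6245] n 1
[0.002, -0.001, 0.031] [0.2, 0.2, 0.1]
```

apply_moves:
  moves:
    - [[0.001,0.001,0.027,0.2,0.2,0.1,-1]]

```text
time: 10.05
eef_pos: [0.4804, -0.2678, 0.1034]
tcp_rot: [0.591, 0.807, -0.0, 0.001]
contact_force: [-0.2, 0.2, -0.4]
opening: 1.001
```

```bash
python3 p.py .478 -.2675 .05 17.5
```

```text
t 10.05 at [ 0.4804 -0.2678  0.1034] d 0.05350008660322935 ang 0.13494963225523876 open 1.0006244954355001 F [-0.1547  0.1913 -0.3732] n 2
[0.001, -0.001, 0.027] [0.0, 0.0, 0.0]
[0.001, -0.001, 0.027] [0.0, 0.0, 0.0]
```

apply_moves:
  moves:
    - [[0.001,-0.002,0.027,0,0,0,-1],[0.001,-0.002,0.022,0,0,0,-1]]

```text
time: 10.25
eef_pos: [0.4755, -0.2645, 0.0505]
tcp_rot: [0.588, 0.809, 0.001, -0.001]
contact_force: [-0.6, -0.8, 0.3]
opening: 1.002
```

```bash
python3 p.py .478 -.2675 .05 17.5
```

```text
t 10.25 at [ 0.4755 -0.2645  0.0505] d 0.003936896104622163 ang 0.4447537265986411 open 1.0021084329627155 F [-0.5613 -0.803   0.3095] n 1
[-0.004, 0.001, 0.001] [-0.0, -0.1, 0.4]
```

apply_moves:
  moves:
    - [[-0.004,0.001,0,0,-0.1,0.4,-0.3]]

```text
time: 10.35
eef_pos: [0.4747, -0.2645, 0.0458]
tcp_rot: [0.59, 0.807, 0.001, -0.005]
contact_force: [-0.2, 0.2, -0.0]
opening: 0.859
```

```bash
python3 p.py .478 -.2675 .05 17.5
```

```text
t 10.35 at [ 0.4747 -0.2645  0.0458] d 0.0061377752203837545 ang 0.6291473906258119 open 0.8591792670584527 F [-0.2082  0.1983 -0.0074] n 1
[-0.004, 0.002, -0.004] [-0.3, -0.5, 0.2]
```

apply_moves:
  moves:
    - [[-0.005,0.003,-0.004,-0.4,-0.6,0.2,0]]

```text
time: 10.45
eef_pos: [0.4789, -0.2675, 0.0488]
tcp_rot: [0.591, 0.807, 0.0, -0.0]
contact_force: [0.3, 0.1, 0.3]
opening: 0.691
```

```bash
python3 p.py .478 -.2675 .05 17.5
```

```text
t 10.45 at [ 0.4789 -0.2675  0.0488] d 0.0014489906129701781 ang 0.053047556278778225 open 0.691484674492519 F [0.2832 0.1287 0.275 ] n 1
[0.0, -0.001, -0.001] [0.0, -0.0, 0.0]
```

apply_moves:
  moves:
    - [[0,0,0,0,0,0,1],[0,0,0,0,0,0,1],[0,0,0,0,0,0,1],[0,0,0,0,0,0,1],[0,0,0,0,0,0,1]]
  force: 90

```text
time: 10.95
eef_pos: [0.4815, -0.2687, 0.0531]
tcp_rot: [0.59, 0.807, 0.0, 0.003]
contact_force: [0.1, 0.0, -1.5]
opening: 0.275
```

```bash
python3 p.py .478 -.2675 .12 17.5
```

```text
t 10.95 at [ 0.4815 -0.2687  0.0531] d 0.0670240319122095 ang 0.429692870147527 open 0.2753867981097759 F [ 0.0869  0.0238 -1.526 ] n 2
[0.001, -0.001, -0.033] [0.1, 0.2, 0.1]
[0.001, -0.001, -0.033] [0.1, 0.2, 0.1]
```

apply_moves:
  moves:
    - [[0,0,-0.02,0.1,0.3,0,1],[0,0,-0.04,0,0.2,0,1],[0,0,-0.04,0,0,0,1]]

```text
time: 11.25
eef_pos: [0.4766, -0.2652, 0.1475]
tcp_rot: [0.59, 0.807, 0.003, -0.01]
contact_force: [1.0, -0.7, -1.9]
opening: 0.275
```

```bash
cat > q.py <<'E'
import sys; from p import *
u=np.array([-.3307,.0874,.9397]); tip=np.array([.5221,-.0735,.069])
# args: mouth distance beyond tip along u, lateral corrections of TCP (nest x, nest y), az
def tilt(az):
    v=np.cross([0,0,1],u); return (R.from_rotvec(v/np.linalg.norm(v)*np.arccos(u[2]))*R.from_matrix(target(az))).as_matrix()
if __name__=="__main__":
    a=list(map(float,sys.argv[1:])); ex=np.array([.967,-.2555,0]); ex=ex-u*(ex@u); ex/=np.linalg.norm(ex); ey=np.cross(u,ex)
    h=a[4] if len(a)>4 else .046
    g=tip+(a[0]+h)*u+a[1]*ex+a[2]*ey
    plan(g,tilt(a[3]))
    s=ctrl.get_state(); d=s["eef_pos"]-tip; Rm=R.from_quat(s["tcp_rot"]).as_matrix()
    print("nest-frame err x,y,mouth-above-tip:",np.array([d@ex-a[1],d@ey-a[2],d@u-h]),"axis err deg",np.degrees(np.arccos(-Rm[:,2]@u)),"F along u",s["contact_force"]@u,"q",s["qpos"])
E
python3 q.py .05 0 0 17.5
```

```text
t 11.25 at [ 0.4766 -0.2652  0.1475] d 0.2009481735082188 ang 20.924366535996835 open 0.2752385217593988 F [ 0.9699 -0.7048 -1.9437] n 5
[0.037, 0.015, -0.002] [-3.5, -2.4, 0.0]
[0.037, 0.015, -0.002] [-3.5, -2.4, 0.0]
[0.037, 0.015, -0.003] [-3.5, -2.4, 0.0]
[0.037, 0.015, -0.004] [-3.5, -2.4, 0.0]
[0.037, 0.015, -0.004] [-3.5, -2.4, 0.0]
nest-frame err x,y,mouth-above-tip: [ 0.0315 -0.197   0.0261] axis err deg 20.924474221487788 F along u -2.2088235143705597 q [-0.6958  0.0981  1.9562  0.0045  1.1068 -1.006 ]
```

apply_moves:
  moves:
    - [[0.037,0.015,-0.004,-3.5,-2.4,0,1],[0.037,0.015,-0.005,-3.5,-2.4,0,1],[0.037,0.015,-0.005,-3.5,-2.4,0,1],[0.037,0.015,-0.004,-3.5,-2.4,0,1],[0.025,0.01,-0.003,-3.5,-2.4,0,1]]

```text
time: 11.75
eef_pos: [0.4946, -0.0807, 0.175]
tcp_rot: [0.583, 0.789, 0.066, 0.18]
contact_force: [0.7, 0.5, -2.0]
opening: 0.269
```

```bash
python3 q.py .04 0 0 17.5
```

```text
t 11.75 at [ 0.4946 -0.0807  0.175 ] d 0.029185674363808926 ang 2.218857810492459 open 0.2686304596047269 F [ 0.676   0.4654 -1.953 ] n 1
[0.019, -0.004, 0.021] [1.5, 1.6, -0.3]
nest-frame err x,y,mouth-above-tip: [ 0.013  -0.014   0.0621] axis err deg 2.1689754108587564 F along u -2.0180712013543833 q [-0.3835 -0.2598  2.2706  0.0551  0.7469 -0.7153]
```

apply_moves:
  moves:
    - [[0.019,-0.004,0.018,1.5,1.6,-0.3,1]]

```text
time: 11.85
eef_pos: [0.4925, -0.0635, 0.1552]
tcp_rot: [0.581, 0.795, 0.065, 0.164]
contact_force: [0.2, -0.7, -2.1]
opening: 0.276
```

```bash
python3 q.py .035 0 0 17.5
```

```text
t 11.85 at [ 0.4925 -0.0635  0.1552] d 0.010913394624833633 ang 0.36998291184713145 open 0.27640752853309997 F [ 0.2017 -0.6595 -2.1232] n 1
[-0.002, -0.001, 0.011] [0.3, 0.1, 0.2]
nest-frame err x,y,mouth-above-tip: [0.0002 0.0021 0.0457] axis err deg nan F along u -2.1195042162986684 q [-0.3497 -0.2275  2.2788  0.0488  0.7376 -0.6883]q.py:12: RuntimeWarning: invalid value encountered in arccos
  print("nest-frame err x,y,mouth-above-tip:",np.array([d@ex-a[1],d@ey-a[2],d@u-h]),"axis err deg",np.degrees(np.arccos(-Rm[:,2]@u)),"F along u",s["contact_force"]@u,"q",s["qpos"])
```

apply_moves:
  moves:
    - [[-0.002,-0.001,0.014,0.3,0.1,0.2,1]]

```text
time: 11.95
eef_pos: [0.4954, -0.0646, 0.1407]
tcp_rot: [0.582, 0.795, 0.064, 0.16]
contact_force: [-1.1, -0.9, -1.4]
opening: 0.278
```

```bash
python3 q.py .03 0 0 17.5 2>/dev/null
python3 - <<'E'
from h import *
im={n:ctrl.read_camera(n) for n in("top","scene")}
from q import *
s=ctrl.get_state(); Rm=R.from_quat(s["tcp_rot"]).as_matrix(); p=s["eef_pos"]; print(p)
m=p+Rm[:,2]*.046
for n in im: print(n,"exp mouth",project(n,m),"tip",project(n,tip), "base",project(n,tip-.033*u),"gripaxis",project(n,p))
a=im["scene"][140:240,190:290]; b=im["top"][170:270,260:360]
f=lambda g:cv2.resize(g,(400,400),interpolation=cv2.INTER_CUBIC)
cv2.imwrite("pics/c7.png",np.hstack([f(a),f(b)])[:,:,::-1])
E
```

```text
t 11.95 at [ 0.4954 -0.0646  0.1407] d 0.0027663412199695507 ang 0.18664151946960267 open 0.2780948871729488 F [-1.1423 -0.8706 -1.4482] n 1
[-0.002, 0.001, 0.001] [-0.1, -0.1, 0.1]
nest-frame err x,y,mouth-above-tip: [-0.0019  0.0017  0.031 ] axis err deg nan F along u -1.059213386278424 q [-0.3496 -0.193   2.2787  0.0494  0.711  -0.6892]
[ 0.4959 -0.0666  0.1401]
top exp mouth [311.7351 227.5259] tip [311.8601 223.3786] base [311.8507 219.5593] gripaxis [311.7633 233.4206]
scene exp mouth [239.0558 186.8471] tip [237.0847 197.9117] base [235.2429 209.7453] gripaxis [241.6938 169.7135]
```

View pics/c7.png

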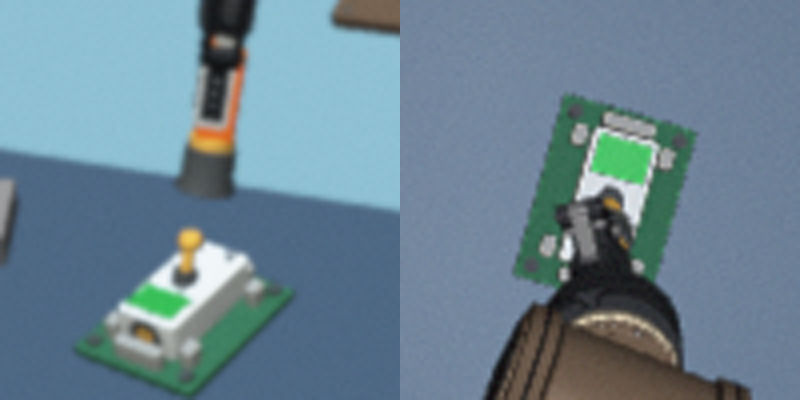

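```bash
cat > m4.py <<'E'
from q import *
im=ctrl.read_camera("scene").astype(float); s=ctrl.get_state(); Rm=R.from_quat(s["tcp_rot"]).as_matrix(); p=s["eef_pos"]
m=project("scene",p+Rm[:,2]*.046); t=project("scene",tip); b=project("scene",tip-.033*u); sl=(t-b)[0]/(t-b)[1]
print("exp mouth",m,"tip",t,"eef",p)
def edges(r,lo,hi):
    g=np.abs(np.diff(im[r,lo:hi],axis=0)).sum(1)      # colour step
    h=(hi-lo)//2; out=[]
    for a,bb in((0,h),(h,len(g))):
        k=a+np.argmax(g[a:bb]); w=slice(max(k-1,0),k+2); out.append(lo+(np.arange(len(g))[w]*g[w]).sum()/g[w].sum()+.5)
    return out
mr=int(round(m[1]))
for r in range(mr-11,mr+1):
    c=int(m[0]+2); e=edges(r,c-11,c+12); print(r,np.round(e,2),"w %.1f c %.2f"%(e[1]-e[0],sum(e)/2),"nipple line %.2f"%(t[0]+sl*(r-t[1])))
tr=int(round(t[1]))
for r in range(tr-1,tr+4):
    c=int(t[0]); e=edges(r,c-7,c+8); print("head",r,np.round(e,2),"c %.2f"%(sum(e)/2),"line %.2f"%(t[0]+sl*(r-t[1])))
E
python3 m4.py
```

```text
exp mouth [238.6528 186.5745] tip [237.0847 197.9117] eef [ 0.4966 -0.0673  0.1413]
176 [235.36 247.64] w 12.3 c 241.50 nipple line 240.49
177 [234.86 248.31] w 13.4 c 241.58 nipple line 240.34
178 [234.76 248.38] w 13.6 c 241.57 nipple line 240.18
179 [234.73 248.3 ] w 13.6 c 241.52 nipple line 240.03
180 [234.7  247.82] w 13.1 c 241.26 nipple line 239.87
181 [234.62 247.64] w 13.0 c 241.13 nipple line 239.72
182 [234.39 247.56] w 13.2 c 240.97 nipple line 239.56
183 [233.9 247.4] w 13.5 c 240.65 nipple line 239.41
184 [233.53 247.38] w 13.8 c 240.46 nipple line 239.25
185 [232.76 247.45] w 14.7 c 240.10 nipple line 239.09
186 [233.26 247.65] w 14.4 c 240.46 nipple line 238.94
187 [233.44 247.78] w 14.3 c 240.61 nipple line 238.78
head 197 [235.2  239.35] c 237.28 line 237.23
head 198 [234.58 239.59] c 237.09 line 237.07
head 199 [234.37 239.7 ] c 237.03 line 236.92
head 200 [234.36 239.62] c 236.99 line 236.76
head 201 [234.52 240.18] c 237.35 line 236.60
```

The cup's axis sits about 1.3 px (3 mm) to +y of the nipple's axis line in the scene view. That agrees with the drift while the jaws closed, so I fold in a 3 mm offset along tool x.

```bash
sed -i 's/^    g=tip+.*/    T=tilt(a[3]); g=tip+(a[0]+h)*u+a[1]*ex+a[2]*ey-.003*T[:,0]/; s/d=s\["eef_pos"\]-tip;/d=s["eef_pos"]+.003*T[:,0]-tip;/; s/np.arccos(-Rm\[:,2\]@u)/np.linalg.norm(np.cross(-Rm[:,2],u\/np.linalg.norm(u)))/' q.py; python3 q.py .02 0 0 17.5
```

```text
t 12.1 at [ 0.4966 -0.0673  0.1413] d 0.011171566792316609 ang 0.1082353844906015 open 0.27406140113681315 F [-0.3999  0.104  -2.6659] n 1
[-0.002, 0.0, 0.011] [-0.1, -0.0, -0.1]
nest-frame err x,y,mouth-above-tip: [-0.0015  0.002   0.0309] axis err deg 0.09276930713469352 F along u -2.363785076058452 q [-0.3538 -0.1898  2.2751  0.0491  0.7108 -0.6897]
```

apply_moves:
  moves:
    - [[-0.002,0,0.011,-0.1,0,-0.1,1]]

```text
time: 12.2
eef_pos: [0.5025, -0.0716, 0.1332]
tcp_rot: [0.582, 0.794, 0.064, 0.164]
contact_force: [0.3, -0.7, -1.6]
opening: 0.278
```

```bash
python3 m4.py; python3 q.py .008 0 0 17.5
```

```text
exp mouth [236.6002 190.8381] tip [237.0847 197.9117] eef [ 0.5015 -0.0717  0.1305]
180 [232.53 245.45] w 12.9 c 238.99 nipple line 239.87
181 [232.46 245.61] w 13.1 c 239.03 nipple line 239.72
182 [232.39 245.55] w 13.2 c 238.97 nipple line 239.56
183 [232.21 245.38] w 13.2 c 238.79 nipple line 239.41
184 [231.67 245.32] w 13.6 c 238.50 nipple line 239.25
185 [231.48 245.3 ] w 13.8 c 238.39 nipple line 239.09
186 [231.26 245.41] w 14.2 c 238.33 nipple line 238.94
187 [230.52 245.36] w 14.8 c 237.94 nipple line 238.78
188 [229.86 245.28] w 15.4 c 237.57 nipple line 238.63
189 [230.42 245.34] w 14.9 c 237.88 nipple line 238.47
190 [230.62 245.26] w 14.6 c 237.94 nipple line 238.32
191 [231.77 244.82] w 13.0 c 238.29 nipple line 238.16
head 197 [235.22 239.38] c 237.30 line 237.23
head 198 [234.57 239.57] c 237.07 line 237.07
head 199 [234.36 239.65] c 237.01 line 236.92
head 200 [234.37 239.65] c 237.01 line 236.76
head 201 [234.5  240.19] c 237.35 line 236.60
t 12.25 at [ 0.5015 -0.0717  0.1305] d 0.010767147524578436 ang 0.042597221405215685 open 0.274068212662121 F [-1.2893 -0.4324 -3.2183] n 1
[0.001, 0.0, 0.011] [0.0, 0.0, -0.0]
nest-frame err x,y,mouth-above-tip: [ 0.0003 -0.001   0.0187] axis err deg 0.03327874712898441 F along u -2.6356749532661286 q [-0.3598 -0.1589  2.2718  0.0545  0.6815 -0.701 ]
```

apply_moves:
  moves:
    - [[0.0015,0,0.008,0,0,0,1]]

```text
time: 12.35
eef_pos: [0.5046, -0.0723, 0.1231]
tcp_rot: [0.583, 0.793, 0.063, 0.163]
contact_force: [0.2, -0.2, -2.0]
opening: 0.276
```

```bash
python3 q.py .003 0 0 17.5; python3 m4.py | sed -n 1,10p
```

```text
t 12.35 at [ 0.5046 -0.0723  0.1231] d 0.007748847322455424 ang 0.17771066136226407 open 0.2757732339436933 F [ 0.1873 -0.1987 -2.0296] n 1
[0.001, -0.0, 0.008] [0.1, 0.1, -0.1]
nest-frame err x,y,mouth-above-tip: [ 0.0007 -0.0007  0.0107] axis err deg 0.13509393565977157 F along u -1.9864859926510616 q [-0.358  -0.1388  2.2703  0.0538  0.6611 -0.6979]
exp mouth [236.4598 194.2995] tip [237.0847 197.9117] eef [ 0.5037 -0.0718  0.121 ]
183 [233.5  245.26] w 11.8 c 239.38 nipple line 239.41
184 [231.96 245.32] w 13.4 c 238.64 nipple line 239.25
185 [231.66 245.46] w 13.8 c 238.56 nipple line 239.09
186 [231.6 245.5] w 13.9 c 238.55 nipple line 238.94
187 [231.64 245.35] w 13.7 c 238.50 nipple line 238.78
188 [231.49 244.81] w 13.3 c 238.15 nipple line 238.63
189 [230.75 244.73] w 14.0 c 237.74 nipple line 238.47
190 [230.59 244.62] w 14.0 c 237.60 nipple line 238.32
191 [229.81 244.56] w 14.8 c 237.19 nipple line 238.16
```

apply_moves:
  moves:
    - [[0.002,0,0.007,0.1,0.1,-0.1,1]]

```text
time: 12.5
eef_pos: [0.5061, -0.0713, 0.1142]
tcp_rot: [0.583, 0.794, 0.063, 0.161]
contact_force: [0.1, -0.5, -2.2]
opening: 0.277
```

```bash
python3 q.py -.005 0 0 17.5; python3 m4.py | sed -n 1,10p
```

```text
t 12.5 at [ 0.5061 -0.0713  0.1142] d 0.007109084406061055 ang 0.1605385484750557 open 0.276601423656386 F [ 0.1409 -0.514  -2.1722] n 1
[-0.001, 0.001, 0.007] [-0.1, -0.0, -0.1]
nest-frame err x,y,mouth-above-tip: [-0.0013  0.0006  0.002 ] axis err deg 0.1479095874725904 F along u -2.1327177012138057 q [-0.3545 -0.1181  2.2701  0.0529  0.645  -0.6953]
exp mouth [236.9043 197.4127] tip [237.0847 197.9117] eef [ 0.5051 -0.0707  0.1123]
186 [233.67 245.35] w 11.7 c 239.51 nipple line 238.94
187 [232.76 245.3 ] w 12.5 c 239.03 nipple line 238.78
188 [232.51 245.47] w 13.0 c 238.99 nipple line 238.63
189 [232.31 245.55] w 13.2 c 238.93 nipple line 238.47
190 [231.84 245.49] w 13.7 c 238.66 nipple line 238.32
191 [231.75 245.48] w 13.7 c 238.62 nipple line 238.16
192 [231.46 245.35] w 13.9 c 238.40 nipple line 238.00
193 [231.23 245.23] w 14.0 c 238.23 nipple line 237.85
194 [230.52 245.13] w 14.6 c 237.83 nipple line 237.69
```

apply_moves:
  moves:
    - [[0,0.001,0.006,-0.1,0,-0.1,1]]

```text
time: 12.65
eef_pos: [0.5083, -0.0711, 0.1069]
tcp_rot: [0.582, 0.795, 0.063, 0.16]
contact_force: [0.4, 0.2, -1.8]
opening: 0.278
```

```bash
python3 q.py -.01 0 0 17.5
```

```text
t 12.65 at [ 0.5083 -0.0711  0.1069] d 0.004887511678304078 ang 0.20721457385713477 open 0.27805594566138786 F [ 0.4471  0.1837 -1.7842] n 1
[-0.002, 0.001, 0.004] [-0.2, -0.1, 0.0]
nest-frame err x,y,mouth-above-tip: [-0.0017  0.0013 -0.0056] axis err deg 0.20708166897409164 F along u -1.80842405097054 q [-0.3529 -0.099   2.2685  0.0552  0.6287 -0.6981]
```

apply_moves:
  moves:
    - [[-0.001,0.001,0.005,-0.2,-0.1,0,1]]

```text
time: 12.75
eef_pos: [0.5112, -0.0721, 0.1019]
tcp_rot: [0.582, 0.794, 0.064, 0.161]
contact_force: [-0.4, -0.0, -2.4]
opening: 0.278
```

```bash
python3 q.py -.015 0 0 17.5;python3 m4.py | sed -n 1,10p
```

```text
t 12.75 at [ 0.5112 -0.0721  0.1019] d 0.0038870554352965223 ang 0.07211994237363045 open 0.2783481277722026 F [-0.4051 -0.0478 -2.4323] n 1
[-0.001, -0.0, 0.004] [0.0, -0.0, 0.0]
nest-frame err x,y,mouth-above-tip: [-0.0006  0.0011 -0.0113] axis err deg 0.05759537975045904 F along u -2.1558421628155227 q [-0.3533 -0.0841  2.2664  0.0582  0.6126 -0.7014]
exp mouth [235.8026 202.0653] tip [237.0847 197.9117] eef [ 0.5111 -0.0722  0.1014]
191 [233.53 244.43] w 10.9 c 238.98 nipple line 238.16
192 [234.54 244.37] w 9.8 c 239.45 nipple line 238.00
193 [231.55 245.26] w 13.7 c 238.41 nipple line 237.85
194 [231.47 245.2 ] w 13.7 c 238.33 nipple line 237.69
195 [231.31 244.74] w 13.4 c 238.03 nipple line 237.54
196 [230.73 244.63] w 13.9 c 237.68 nipple line 237.38
197 [230.62 244.53] w 13.9 c 237.57 nipple line 237.23
198 [230.44 244.47] w 14.0 c 237.46 nipple line 237.07
199 [229.83 244.38] w 14.6 c 237.10 nipple line 236.92
```

apply_moves:
  moves:
    - [[-0.001,0,0.004,0,0,0,1]]

```text
time: 12.9
eef_pos: [0.5126, -0.073, 0.0981]
tcp_rot: [0.582, 0.795, 0.064, 0.16]
contact_force: [-4.8, 4.7, 5.3]
opening: 0.277
```

```bash
python3 q.py -.02 0 0 17.5
```

```text
t 12.9 at [ 0.5126 -0.073   0.0981] d 0.004548807683426831 ang 0.17550342349692433 open 0.277332653275263 F [-4.8036  4.6508  5.2576] n 1
[-0.001, 0.0, 0.004] [-0.0, -0.2, 0.0]
nest-frame err x,y,mouth-above-tip: [-0.0004  0.0006 -0.0155] axis err deg 0.17622252872983624 F along u 6.9356113458722675 q [-0.3546 -0.0724  2.2636  0.061   0.606  -0.7049]
```

apply_moves:
  moves:
    - [[0.001,0,0.004,0,-0.1,0,1]]

```text
time: 13.0
eef_pos: [0.5138, -0.0725, 0.0944]
tcp_rot: [0.582, 0.795, 0.063, 0.161]
contact_force: [-3.8, -0.9, 2.0]
opening: 0.278
```

```bash
python3 q.py -.02 0 0 17.5
```

```text
t 13.0 at [ 0.5138 -0.0725  0.0944] d 0.0016920772186423904 ang 0.1078634193758534 open 0.27764901538064884 F [-3.8494 -0.85    1.9916] n 1
[-0.002, -0.0, 0.001] [-0.1, -0.1, 0.1]
nest-frame err x,y,mouth-above-tip: [-0.0006  0.0014 -0.0193] axis err deg 0.0929290855525528 F along u 3.0702444173522254 q [-0.3515 -0.0629  2.263   0.0569  0.5962 -0.6996]
```

apply_moves:
  moves:
    - [[0,0,0.003,0,0,0,1]]

```text
time: 13.1
eef_pos: [0.5149, -0.0729, 0.0934]
tcp_rot: [0.581, 0.795, 0.062, 0.16]
contact_force: [-24.7, 4.3, 35.8]
opening: 0.278
```

```bash
python3 q.py -.022 0 0 17.5
```

```text
t 13.1 at [ 0.5149 -0.0729  0.0934] d 0.0018950505693549676 ang 0.2825054953570441 open 0.277986048967895 F [-24.7431   4.3329  35.807 ] n 1
[-0.001, -0.001, 0.001] [-0.2, -0.1, 0.2]
nest-frame err x,y,mouth-above-tip: [ 0.      0.0013 -0.0206] axis err deg 0.22515396225675383 F along u 42.20906564603807 q [-0.3512 -0.0575  2.2597  0.0553  0.5963 -0.7   ]
```

apply_moves:
  moves:
    - [[0,0,0,0,0,0,1]]

```text
time: 13.2
eef_pos: [0.5145, -0.0728, 0.0942]
tcp_rot: [0.581, 0.796, 0.062, 0.159]
contact_force: [-7.0, 1.4, 3.9]
opening: 0.276
```

```bash
python3 q.py -.022 0 0 17.5; python3 -c "
from plant import ctrl
for i in range(6):
    ctrl.read_camera('scene'); s=ctrl.get_state(); print(s['time'],s['contact_force'],s['eef_pos'],s['opening'])"; python3 q.py -.022 0 0 17.5
```

```text
t 13.2 at [ 0.5145 -0.0728  0.0942] d 0.002621539016848473 ang 0.43786588519308844 open 0.2756741473240354 F [-6.9719  1.3713  3.924 ] n 1
[-0.001, -0.001, 0.002] [-0.3, -0.2, 0.2]
nest-frame err x,y,mouth-above-tip: [-0.0001  0.0013 -0.0197] axis err deg 0.36992265948328 F along u 6.11284853004122 q [-0.351  -0.0589  2.2588  0.0542  0.6011 -0.7   ]
13.25 [-6.07717108  0.67477919  3.60239948] [ 0.51447725 -0.07280107  0.09412889] 0.27584382965237747
13.3 [-6.12032341  1.23943493  5.71267049] [ 0.51450462 -0.07279847  0.09392157] 0.2756908914020545
13.35 [-6.4868571   1.19848241  4.96884691] [ 0.5145236  -0.07282601  0.09386434] 0.2761820580792167
13.4 [-6.93150944  0.92935679  6.13253188] [ 0.51455783 -0.07283883  0.09390263] 0.2772337590062345
13.45 [-6.58149332  0.7477956   6.06129499] [ 0.51452281 -0.07281548  0.09385656] 0.27607205613784325
13.5 [-6.11082528  1.24504566  4.72298913] [ 0.51456439 -0.07282371  0.09387795] 0.27875008434006016
t 13.5 at [ 0.5146 -0.0728  0.0939] d 0.0023077694856586065 ang 0.36763170106121035 open 0.27875008434006016 F [-6.1108  1.245   4.723 ] n 1
[-0.001, -0.001, 0.002] [-0.3, -0.1, 0.2]
nest-frame err x,y,mouth-above-tip: [-0.0001  0.0013 -0.0201] axis err deg 0.3011617054991353 F along u 6.567859799321775 q [-0.3511 -0.0585  2.2594  0.0546  0.5989 -0.7   ]
```

apply_moves:
  moves:
    - [[0,0,0.001,0,0,0,1]]

```text
time: 13.6
eef_pos: [0.5147, -0.0729, 0.0937]
tcp_rot: [0.581, 0.796, 0.062, 0.159]
contact_force: [-9.5, 1.1, 10.7]
opening: 0.274
```

```bash
python3 -c "
from h import *
for i in range(12):
    a=ctrl.read_camera('scene'); s=ctrl.get_state(); print(s['time'],s['contact_force'],s['eef_pos'],s['opening']) if i%3==0 else 0
b=ctrl.read_camera('top')
f=lambda g:cv2.resize(g,(400,400),interpolation=cv2.INTER_CUBIC)
cv2.imwrite('pics/c8.png',np.hstack([f(a[150:250,190:290]),f(b[140:270,200:330])])[:,:,::-1])
"; python3 q.py -.021 0 0 17.5
```

```text
13.65 [-8.2085  1.7068  6.8292] [ 0.5147 -0.0729  0.0937] 0.277040958502813
13.8 [-8.2337  1.589   7.6214] [ 0.5147 -0.0729  0.0938] 0.27504407347769616
13.95 [-8.6146  0.2514  7.3677] [ 0.5147 -0.0729  0.0937] 0.27676711593911885
14.1 [-8.1764  1.6419  7.4358] [ 0.5146 -0.0729  0.0937] 0.273396132194433
t 14.25 at [ 0.5147 -0.0729  0.0937] d 0.0014614702250492174 ang 0.4563896229680089 open 0.27445890584893085 F [-7.9264  0.7725  8.6239] n 1
[-0.001, -0.001, 0.001] [-0.3, -0.2, 0.3]
nest-frame err x,y,mouth-above-tip: [-0.      0.0013 -0.0202] axis err deg 0.37557204854004855 F along u 10.792661877636801 q [-0.3509 -0.0574  2.2584  0.054   0.6    -0.7001]
```

View pics/c8.png

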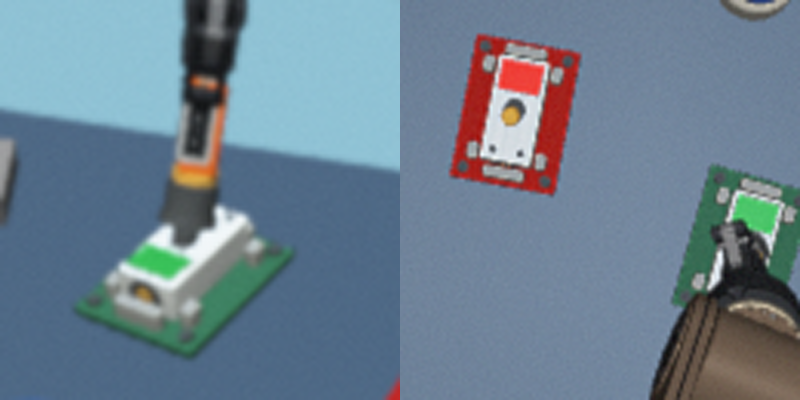

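```bash
python3 -c "
from plant import ctrl
print(ctrl.sign_off()); s=ctrl.get_state(); print(s['time'],s['contact_force'])"
```

```text
the job is handed in; nothing more can be done
None
the job is handed in; nothing more can be done
```

The job is handed in at about 14.3 s of the 61 s allowed; sign-off gives no verdict. Both housings are in their nests, and the arm is still gripping the coupler and holding it pressed on the green-tagged nipple.

**Housings:** In the last pictures both lie flat between their stops. Before the coupler was pressed on, the green one measured within about 1 mm and 0.5° of its nest.

**Coupler:** I lowered it along the nipple's axis.
- **Snap:** The force rose to about 9 N, fell to about 5 N as the nipple snapped down, then rose again towards the stop.
- **Press at hand-in:** It was steady at about 11–12 N. The mouth was about 20 mm past the nipple's unpressed top, against the 20 mm expected with the nipple fully down.
- **Squareness:** The tool axis was within 0.4° of the nipple's, and the mouth was within about 1.5 mm of centre.

**What disagreed:**
- **Drift:** The arm drifted 1–2 mm per row, so I corrected most rows from feedback.
- **Off-centre grip:** The coupler was gripped about 3 mm off centre, which I measured in the scene view and corrected.
- **Side load:** About 5 N of the final push is sideways, across the nipple's axis.
- **Force peak:** The push briefly reached about 44 N before I eased it off.

I did not measure the bearing, driver or tub again at the end, but the arm never went near them.

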